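# Make up the blood-count kit and the serum kit

### The arm

A 6-joint arm with a two-finger parallel gripper is mounted at the origin on a cart in front of the work surface, level with it; the furniture and walls round the work are solid. World frame = base frame: x ahead of the robot, y to its left, z up, the work surface at z = 0. Lengths are in m, angles in rad, forces in N, time in s.
With the tool pointing down it reaches from about 0.3 to 0.775 m from the base axis. Payload 14.6 kg.
Tool frame: the origin (TCP) lies at the very end of the fingers, on their centre line; the grasp point (between the pads) lies 19 mm behind it (ctrl.grasp_offset is the distance from the TCP to the grasp point, in m); z points along the fingers, y is the line along which they close (so a half turn about z gives the same grasp; the last joint's range is limited). The gripper opens to 94 mm and grips with 3 to 60 N. Pads are 16 mm wide; open, the fingers measure 119 mm over their backs; the gripper's body (75 mm by 177 mm) begins 78 mm behind the grasp point.
Start: joints at [1.256, 0.3, 1.521, -0, 1.321, -0.067], TCP at [0.135, 0.533, 0.205] pointing down, gripper open.
Joint ranges: [-3.03, 3.03], [-0.79, 2.21], [0.23, 2.52], [-1.04, 4.18], [0, 3.07], [-2.55, 2.55]. Speed limits (rad/s): [2.22, 2.22, 2.57, 3.14, 3.14, 3.14].

### API

Orientations are given as [roll, pitch, yaw] about the fixed x, y, z axes, in that order (R = Rz(yaw) Ry(pitch) Rx(roll)).
In Python, from station import ctrl gives the robot as it stands.
- The arm moves only by the tool step_arm, never from a script. Its argument "plan" is a list that holds one entry, the list of rows, each a list of 6 numbers: the shift along the tool's x, y, z in units of 30 mm (1.0 is 30 mm), then the turn, a rotation vector about the tool's x, y, z in units of 6 degrees (1.0 is 6 degrees). In form: [[[dx, dy, dz, wx, wy, wz], ...]]. A call has 1 to 8 rows; each row is the pose to reach, as a shift and turn from the pose commanded when the call began, along the tool's axes at that moment; what a row does not reach only later rows make up. A row lasts 1/12 s, in which the tool goes at most 41.7 mm and 7.16 degrees, less where a joint would pass 70% of its speed; a pose out of reach is approached as far as the arm can. A call with a gripper value outside its range is refused whole. "grip" is the opening, from 0 (shut) to 1 (fully open), set as the call begins (left out, the last holds). The fingers move at their own pace and stop on an object; "squeeze" is the grip in N (left out, the last holds). Time passes only in rows, so rows that repeat a pose let the fingers close. It gives the time, the measured TCP pose, the force, the opening and the grip force at its end, in the units of the state.
- ctrl.get_obs(): the state, without advancing time (a new reading comes with each control period).
- ctrl.camera(name): name is "scene" or "top"; returns the picture (480x640x3 uint8, red, green, blue); there is no depth.
- ctrl.camera_model(name): a dict with "intrinsics" (3x3 intrinsics, pixels), "R" (3x3) and "t" (3): a world point X has camera coordinates R X + t. Camera axes: x right, y down, z forward; pixel columns grow to the right and rows downward; lengths in m; the calibration is good to about 2 mm. A picture is of the moment at which its call begins. camera_model takes no time and is no camera call.
- ctrl.hand_in(): hands the job in; it is judged then, once.
Trained networks look in the newest picture that a camera, given by its name, has taken for a name from the list of things; names that differ only in an ending like _2 or _b are one class to them, and where a whole thing is asked for, a point or a joint stands for the part that bears it (a point fixed in the world has none). Each returns a list of dicts, best first, with "confidence" (0 to 1); they miss things now and then, are a little off and sometimes report something else, mostly with a low value. They report only what shows in the picture. A call takes as long as a camera call.
- ctrl.masks_of(query, camera): "pixels" (480x640 bool, what is visible of it) and "at" ([column, row] in pixels, amid what is visible of it).
- ctrl.place_of(query, camera): "at" ([column, row] in pixels: a listed point, or the origin of a listed thing).
The state is a dict: "time_s": time; "qpos": joint angles; "joint_vel": joint speeds; "tau": joint torques, N m; "ee_pos": TCP position; "eef_rot": TCP orientation; "force": force on the tool from outside, world axes, zero at the start; "moment": the same for the moment, N m; "grip_width": finger opening in m; "grip_force": force on a finger pad.
Only numpy, scipy, OpenCV 4.12 (cv2) and the standard library are available. Lean on these libraries where they do the work, as an engineer would, in place of code of your own. Each camera call takes 0.05 s, during which the arm holds its last target. There are 200 camera calls.

### The job

Make up the two test kits for the bench. The teal carrier is for the blood count: put the purple-capped tube and the short green-capped control vial cap up in its two round wells (one in each, either way round) and stand the white reagent bottle in its square pocket; the orange carrier is for serum: put the yellow-capped and the red-capped tube cap up in its wells, one in each, and leave its pocket empty. Everything must sit right down on the floor of its well or pocket, nothing may be knocked over on the way, and the blue-capped tube stays where it is in the white rack.

Things in the scene. Friction and masses are not known exactly. Their poses are not given: they have to be found in the camera images.
- teal_carrier: teal plastic carrier, fixed, 86x156 mm, 36 mm high. Origin on the table under its middle. Two round wells at x=-20 and x=+20, y=+44 mm, each 29 mm wide; square pocket 61x61 at x=0, y=-32 mm. All floors 6 mm above the table. Fingers closing along its y clear the other well; closing along its x at the pocket they clear the wells.
- orange_carrier: orange plastic carrier, fixed, 86x156 mm, 36 mm high. Origin on the table under its middle. Two round wells at x=-20 and x=+20, y=+44 mm, each 29 mm wide; square pocket 61x61 at x=0, y=-32 mm. All floors 6 mm above the table. Fingers closing along its y clear the other well; closing along its x at the pocket they clear the wells.
- rack: low white tube rack with 4 x 9 holes, fixed, 86x176 mm, 22 mm high. Origin on the table under its middle, long side along its y. The four tubes stand in one row at x=+27.5 mm, y=-54.5, -18.5, +18.5, +54.5 mm, feet 4 mm above the table; fingers that close along its x clear the other tubes.
- purple_tube: blood tube, purple cap, 82 mm tall: clear body 13 mm across, cap 16 mm across from 64 to 82 mm above the foot; 20 g. Origin at the centre of its foot, z up. It starts upright in a hole of the white rack; draw it straight up 20 mm to clear the rack. It belongs to the blood-count kit.
- yellow_tube: blood tube, yellow cap, 82 mm tall: clear body 13 mm across, cap 16 mm across from 64 to 82 mm above the foot; 20 g. Origin at the centre of its foot, z up. It starts upright in a hole of the white rack; draw it straight up 20 mm to clear the rack. It belongs to the serum kit.
- red_tube: blood tube, red cap, 82 mm tall: clear body 13 mm across, cap 16 mm across from 64 to 82 mm above the foot; 20 g. Origin at the centre of its foot, z up. It starts upright in a hole of the white rack; draw it straight up 20 mm to clear the rack. It belongs to the serum kit.
- blue_tube: blood tube, blue cap, 82 mm tall: clear body 13 mm across, cap 16 mm across from 64 to 82 mm above the foot; 20 g. Origin at the centre of its foot, z up. It starts upright in a hole of the white rack; draw it straight up 20 mm to clear the rack. It belongs to neither kit and stays in the rack.
- green_vial: short control vial with a green cap, 60 mm tall: body 14.4 mm across, cap 17.6 mm across from 42 to 60 mm above the foot; 20 g; it stands free on the table. Origin at the centre of its foot, z up along the vial.
- bottle: square white reagent bottle, 83 mm tall: body 44 x 44 mm (sides along its x and y) up to about 57 mm, round ribbed white cap 34 mm across from 63 to 83 mm; the cap is tight and does not turn; about 110 g; it stands free on the table, turned anyhow. Origin at the centre of its foot, z up.

How it is judged:
At the end, for the whole second after the job is handed in: Purple tube and green vial in the teal wells, yellow and red in the orange wells, one per well, feet below 12 mm (floor 6 mm), lean under 0.6 rad; bottle in the teal pocket, foot below 12 mm, tilt under 0.15 rad; all at rest; blue tube within 15 mm of its start, lean under 0.3 rad (y of purple_tube in the frame of teal_carrier between 0.031 and 0.057 m and x of purple_tube in the frame of teal_carrier between -0.033 and 0.033 m and z of each of purple_tube, green_vial, bottle in the frame of teal_carrier below 0.012 m and angle between each of purple_tube, green_vial, yellow_tube, red_tube's own z axis and vertical below 0.6 rad and linear speed of each of purple_tube, green_vial, bottle, yellow_tube, red_tube below 0.02 m/s and y of green_vial in the frame of teal_carrier between 0.031 and 0.057 m and x of green_vial in the frame of teal_carrier between -0.033 and 0.033 m and y of bottle in the frame of teal_carrier between -0.045 and -0.019 m and x of bottle in the frame of teal_carrier between -0.013 and 0.013 m and angle between bottle's own z axis and vertical below 0.15 rad and y of yellow_tube in the frame of orange_carrier between 0.031 and 0.057 m and x of yellow_tube in the frame of orange_carrier between -0.033 and 0.033 m and z of each of yellow_tube, red_tube in the frame of orange_carrier below 0.012 m and y of red_tube in the frame of orange_carrier between 0.031 and 0.057 m and x of red_tube in the frame of orange_carrier between -0.033 and 0.033 m and distance of blue_tube from where it was at the start of the episode below 0.015 m and angle between blue_tube's own z axis and vertical below 0.3 rad and horizontal distance between purple_tube and green_vial above 0.022 m and horizontal distance between yellow_tube and red_tube above 0.022 m); the robot touches nothing.
It fails at once if a tube, the vial or the bottle was knocked over (tilted more than 0.8 rad) (angle between any of purple_tube, yellow_tube, red_tube, green_vial, bottle, blue_tube's own z axis and vertical above 0.8 rad).
It fails at once if the blue-capped tube was taken out of its place in the rack (moved more than 25 mm) (distance of blue_tube from where it was at the start of the episode above 0.025 m).
It also fails if it takes over 120 s, if anything falls off the work surface, if the arm or the gripper's body presses on something with over 40 N, if the wrist force passes 120 N, or if a joint passes its speed limit or range.

## Working session

There is one attempt and no reset: what is moved stays moved. The work goes in short steps, Python scripts to look and compute and a tool call to move; the robot and the scene stay as the last step left them, time stands still between calls to the robot, and variables do not carry over. Pictures are saved under pics/ and viewed, at most 14 in all, crops included, and the job is handed in when it is done.

Besides the shell and the picture viewer there is one more tool, called by a JSON object that holds its "method" and its "body". step_arm: Moves the arm, as the interface text tells. Its arguments: {"type":"object","properties":{"plan":{"type":"array","items":{"type":"array","items":{"type":"array","items":{"type":"number"}}}},"grip":{"type":"number"},"squeeze":{"type":"number"}},"required":["plan"]}

```bash
ls; mkdir -p pics
python3 - <<'E'
from station import ctrl
import cv2, numpy as np
for c in("scene","top"):
    cv2.imwrite(f"pics/{c}0.png",ctrl.camera(c)[:,:,::-1]); m=ctrl.camera_model(c)
    print(c,np.round(-m["R"].T@m["t"],3),np.round(m["R"],3).tolist(),m["intrinsics"][0])
    for n in "teal_carrier orange_carrier rack purple_tube yellow_tube red_tube blue_tube green_vial bottle".split():
        print(n,[(np.round(d["at"],1).tolist(),round(d["confidence"],2)) for d in ctrl.place_of(n,c)[:2]])
o=ctrl.get_obs();print({k:np.round(v,3).tolist() for k,v in o.items()},ctrl.grasp_offset)
E
```

```text
pics
scene [ 0.005 -0.482  0.736] [[0.613, -0.79, -0.017], [-0.592, -0.444, -0.673], [0.524, 0.422, -0.74]] [592.11972284   0.         325.25421474]
teal_carrier [([205.4, 233.4], 0.74), ([346.5, 273.3], 0.71)]
orange_carrier [([399.4, 354.2], 0.8)]
rack []
purple_tube [([324.1, 264.7], 0.55)]
yellow_tube [([344.3, 274.0], 0.77)]
red_tube [([286.5, 253.5], 0.7)]
blue_tube [([304.0, 262.0], 0.71)]
green_vial [([315.7, 213.1], 0.83)]
bottle [([391.6, 244.3], 0.65)]
top [ 0.402 -0.072  1.175] [[0.025, -1.0, 0.013], [-0.995, -0.026, -0.096], [0.096, -0.01, -0.995]] [589.3413199    0.         316.57359209]
teal_carrier [([213.1, 281.2], 0.59)]
orange_carrier [([408.8, 280.5], 0.7), ([209.0, 279.1], 0.65)]
rack [([310.5, 263.2], 0.71)]
purple_tube [([319.5, 249.0], 0.39), ([308.6, 263.8], 0.28)]
yellow_tube [([336.0, 247.6], 0.55)]
red_tube [([281.8, 252.3], 0.55)]
blue_tube [([301.6, 247.7], 0.6)]
green_vial [([272.2, 199.9], 0.67)]
bottle [([351.2, 199.1], 0.65)]
{'time_s': 1.0, 'qpos': [1.256, 0.3, 1.521, 0.0, 1.321, -0.067], 'joint_vel': [0.0, -0.001, 0.001, -0.001, 0.002, -0.0], 'tau': [-0.0, -53.168, -35.291, 0.071, 0.021, -0.0], 'ee_pos': [0.135, 0.533, 0.205], 'eef_rot': [-3.142, -0.0, 2.894], 'force': [-0.116, 0.409, 0.253], 'moment': [-0.004, 0.046, -0.006], 'grip_force': 0.0, 'grip_width': 0.094} 0.0188
```

View pics/scene0.png

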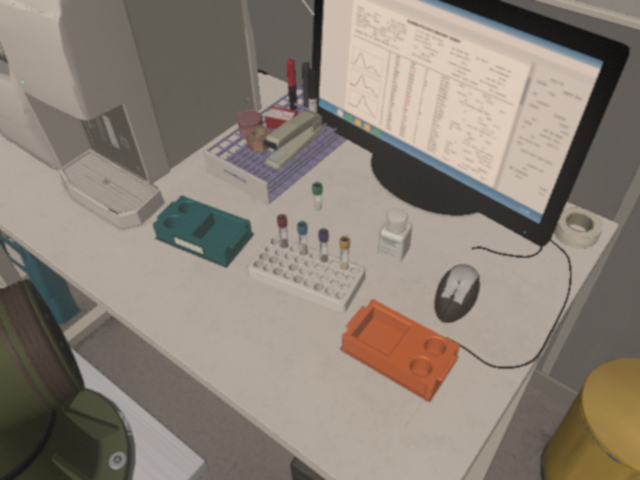

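View pics/top0.png

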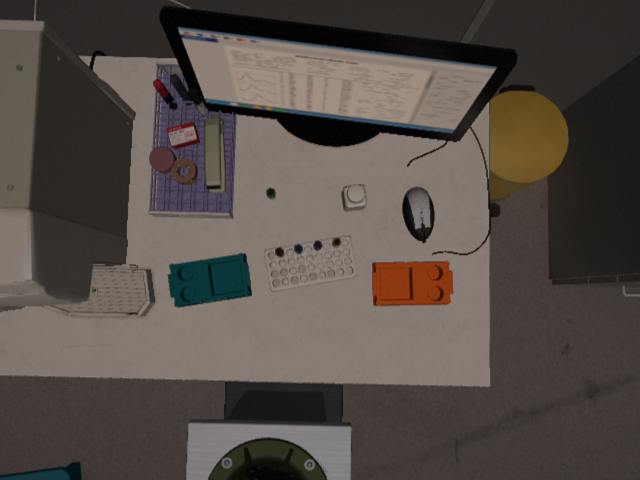

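The pictures show teal carrier at top-view (210,280) with its wells on the left, the rack at (310,263) with tube caps red, blue, purple, yellow from left to right at (280..337, 247), the orange carrier at (412,283) with its wells on the right, the vial at (271,193) and the bottle at (354,197). Next I fit the models to the masks in both views.

```bash
cat > v.py <<'E'
from station import ctrl
import cv2, numpy as np
from scipy.optimize import minimize
M={c:ctrl.camera_model(c) for c in("scene","top")}
def proj(P,c):
    m=M[c]; q=(np.asarray(P)@m["R"].T+m["t"])@np.array(m["intrinsics"]).T
    return q[:,:2]/q[:,2:]
def ray(uv,c,z):
    m=M[c]; d=m["R"].T@np.linalg.solve(m["intrinsics"],[uv[0],uv[1],1.]); o=-m["R"].T@m["t"]
    return (o+d*(z-o[2])/d[2])[:2]
def pl(X,x,y,a):
    c,s=np.cos(a),np.sin(a); X=np.asarray(X,float)
    return np.c_[x+c*X[:,0]-s*X[:,1],y+s*X[:,0]+c*X[:,1],X[:,2]]
def box(w,l,z0,z1): return [[a*w/2,b*l/2,z] for a in(-1,1) for b in(-1,1) for z in(z0,z1)]
def cyl(r,z0,z1): return [[r*np.cos(t),r*np.sin(t),z] for t in np.linspace(0,6.28,25) for z in(z0,z1)]
def rend(parts,p,c,S=4):
    im=np.zeros((480*S,640*S),np.uint8)
    for X in parts:
        h=cv2.convexHull(((proj(pl(X,*p),c)+.5)*S*16).astype(np.int32)); cv2.fillConvexPoly(im,h,255,shift=4)
    return cv2.resize(im,(640,480),interpolation=cv2.INTER_AREA)/255.
def fit(parts,masks,p0):
    def cost(p):
        e=0
        for c,m in masks.items():
            r=rend(parts,p,c); e+=1-np.minimum(r,m).sum()/np.maximum(r,m).sum()
        return e
    best=None
    for a in p0[2]:
        x0=np.array([p0[0],p0[1],a]); s=np.vstack([x0,x0+[.01,0,0],x0+[0,.01,0],x0+[0,0,.2]])
        r=minimize(cost,x0,method="Nelder-Mead",options=dict(initial_simplex=s,xatol=1e-4,fatol=1e-4,maxiter=150))
        if best is None or r.fun<best.fun: best=r
    return best.x,best.fun
def mask(n,c,i=0):
    d=ctrl.masks_of(n,c); return d[i]["pixels"].astype(float) if d else None
E
cat > m1.py <<'E'
from v import *
for c in M: ctrl.camera(c)
def masks(n,**k):
    r={}
    for c in M:
        m=mask(n,c)
        if m is not None: r[c]=m; ys,xs=np.nonzero(m); print(n,c,int(m.sum()),round(xs.mean(),1),round(ys.mean(),1))
    return r
car=[box(.086,.156,0,.036)]
tub=lambda h,z,r1,r2:[cyl(r1,z,z+h-.018),cyl(r2,z+h-.018,z+h)]
g0=ray([213,281],"top",0.02);o0=ray([411,283],"top",.02);b0=ray([354,203],"top",0);k0=ray([310,263],"top",.01)
def show(n,parts,p0):
    ms=masks(n); x,f=fit(parts,ms,p0); print("==",n,np.round(x,4).tolist(),round(f,3)," each:",[(c,np.round(fit(parts,{c:ms[c]},p0)[0],4).tolist()) for c in ms])
    return x
show("teal_carrier",car,(*g0,[.1])); show("orange_carrier",car,(*o0,[3.14]))
rk=[box(.086,.176,0,.022)]
for y in(-.0545,-.0185,.0185,.0545):
    rk+= [np.array(q)+[.0275,y,0] for q in tub(.082,.004,.0065,.008)]
x=show("rack",rk[:1],(*k0,[.1]))
T=pl([[.0275,y,.086] for y in(-.0545,-.0185,.0185,.0545)],*x)
print(np.round(T,4).tolist(),proj(T,"top").round(1).tolist(),proj(T,"scene").round(1).tolist())
for n in "red blue purple yellow".split():
    ms=masks(n+"_tube"); print(fit(tub(.082,.004,.0065,.008),ms,(*ray(ctrl.masks_of(n+"_tube","top")[0]["at"],"top",.086),[0]))[0].round(4))
show("green_vial",tub(.06,0,.0072,.0088),(*ray([271,193],"top",.06),[0]))
show("bottle",[box(.044,.044,0,.057),cyl(.017,.057,.083)],(*b0,[-.5,0,.4]))
E
python3 m1.py
```

```text
teal_carrier scene 4429 203.1 230.4
teal_carrier top 3457 209.3 279.7
== teal_carrier [0.4264, 0.124, 0.1711] 0.175  each: [('scene', [0.4265, 0.1267, 0.1512]), ('top', [0.4263, 0.1214, 0.1667])]
orange_carrier scene 6611 399.7 348.4
orange_carrier top 3415 411.6 282.7
== orange_carrier [0.431, -0.2709, 3.1865] 0.192  each: [('scene', [0.4308, -0.2666, 3.1887]), ('top', [0.4303, -0.2719, 3.1742])]
rack scene 4857 307.0 274.1
rack top 3602 310.2 264.2
== rack [0.4648, -0.073, 0.2027] 0.237  each: [('scene', [0.465, -0.0722, 0.1793]), ('top', [0.4647, -0.0735, 0.206])]
[[0.5027, -0.1209, 0.086], [0.4955, -0.0856, 0.086], [0.488, -0.0494, 0.086], [0.4808, -0.0141, 0.086]] [[336.7, 241.0], [317.6, 244.3], [297.9, 247.8], [278.8, 251.2]] [[345.4, 238.9], [324.0, 231.6], [302.6, 224.3], [282.3, 217.3]]
red_tube scene 206 283.1 231.0
red_tube top 57 279.1 251.5
[ 0.4811 -0.0139  0.1438]
blue_tube scene 327 303.0 236.7
blue_tube top 64 298.1 247.9
[ 0.4889 -0.0484  0.0179]
purple_tube scene 4430 203.0 230.3Traceback (most recent call last):
  File "m1.py", line 23, in <module>
    ms=masks(n+"_tube"); print(fit(tub(.082,.004,.0065,.008),ms,(*ray(ctrl.masks_of(n+"_tube","top")[0]["at"],"top",.086),[0]))[0].round(4))
                                                                      ~~~~~~~~~~~~~~~~~~~~~~~~~~~~~~^^^
IndexError: list index out of range
```

```bash
sed -i '/^x=show("rack"/,/^for n in "red/d;/ms=masks(n+/d;/^show("teal/d' m1.py; python3 m1.py
cat > go.py <<'E'
import sys, numpy as np
from scipy.spatial.transform import Rotation as R
from station import ctrl
# usage: go.py x y z yaw  (TCP target, tool down; yaw of the closing axis, mod pi); prints shift/turn in units
x,y,z,a=map(float,sys.argv[1:5]); o=ctrl.get_obs(); R0=R.from_euler("xyz",o["eef_rot"])
ty=R0.as_matrix()[:,1]; best=None
for k in(-1,0,1,2):
    yw=a+np.pi*k+np.pi/2   # tool down: R=Rz(yaw)Rx(pi): y axis = -(−sin,cos) 
    r=(R0.inv()*R.from_euler("xyz",[np.pi,0,yw])).as_rotvec()/np.radians(6)
    if best is None or np.linalg.norm(r)<np.linalg.norm(best): best=r
d=R0.inv().apply(np.array([x,y,z])-o["ee_pos"])/.03
print("t",round(o["time_s"],2),"pos",o["ee_pos"].round(4),"yaw",o["eef_rot"].round(3),"w",round(o["grip_width"],4),"q6",o["qpos"][[0,5]].round(2)); print("SHIFT",d.round(2),"TURN",best.round(2))
E
python3 go.py 0.4808 -0.0141 0.20 0.2
```

```text
green_vial scene 244 317.3 195.1
== green_vial [0.5975, 0.0103, -0.1769] 0.139  each: [('scene', [0.5975, 0.0103, -0.1769])]
bottle scene 1397 395.3 235.5
bottle top 597 353.8 197.4
== bottle [0.5946, -0.1542, 0.2161] 0.207  each: [('scene', [0.5957, -0.1534, 0.2976]), ('top', [0.5952, -0.1547, 0.0611])]
t 2.15 pos [0.1349 0.5332 0.2055] yaw [3.142 0.    2.894] w 0.0937 q6 [ 1.26 -0.07]
SHIFT [-15.65 -14.86   0.18] TURN [ 0.   -0.   10.72]
```

Run:
```python
from v import *
print("vial top proj",proj([[.5975,.0103,.06],[.5975,.0103,0]],"top"))
for p in[(165,180),(160,200),(255,100),(375,165),(440,213)]: print("scene",p,[ray(p,"scene",z).round(3).tolist() for z in(0,.02)])
for p in[(135,118),(128,262),(48,215),(153,290),(90,300),(340,146),(280,115),(455,138),(236,200)]: print("top",p,[ray(p,"top",z).round(3).tolist() for z in(0,.1,.2,.35)])
for a in np.arange(-.3,.7,.1):
    pass
ms={c:mask("bottle",c) for c in M if ctrl.camera(c) is not None}
B=[box(.044,.044,0,.057),cyl(.017,.057,.083)]
im={c:ctrl.camera(c) for c in M}
tc=im["top"][160:230,315:395]; sc=im["scene"][195:275,360:430]
cv2.imwrite("pics/b.png",np.hstack([cv2.resize(tc,(400,350),interpolation=3),cv2.resize(sc,(350,350),interpolation=3)])[:,:,::-1])
```

```text
vial top proj [[268.6300065  191.08713145]
 [270.66455311 196.28899447]]
scene (165, 180) [[0.487, 0.292], [0.474, 0.271]]
scene (160, 200) [[0.444, 0.258], [0.432, 0.238]]
scene (255, 100) [[0.787, 0.335], [0.766, 0.313]]
scene (375, 165) [[0.761, -0.002], [0.74, -0.015]]
scene (440, 213) [[0.72, -0.17], [0.701, -0.178]]
top (135, 118) [[0.751, 0.291], [0.721, 0.26], [0.692, 0.229], [0.647, 0.183]]
top (128, 262) [[0.458, 0.289], [0.453, 0.258], [0.448, 0.228], [0.441, 0.181]]
top (48, 215) [[0.548, 0.454], [0.535, 0.409], [0.523, 0.364], [0.504, 0.297]]
top (153, 290) [[0.404, 0.237], [0.404, 0.21], [0.403, 0.184], [0.403, 0.145]]
top (90, 300) [[0.381, 0.36], [0.383, 0.323], [0.385, 0.286], [0.387, 0.231]]
top (340, 146) [[0.705, -0.127], [0.679, -0.123], [0.653, -0.118], [0.615, -0.111]]
top (280, 115) [[0.766, -0.003], [0.735, -0.009], [0.704, -0.015], [0.658, -0.024]]
top (455, 138) [[0.728, -0.362], [0.7, -0.337], [0.673, -0.313], [0.631, -0.276]]
top (236, 200) [[0.588, 0.08], [0.572, 0.067], [0.556, 0.054], [0.533, 0.034]]
```

View pics/b.png

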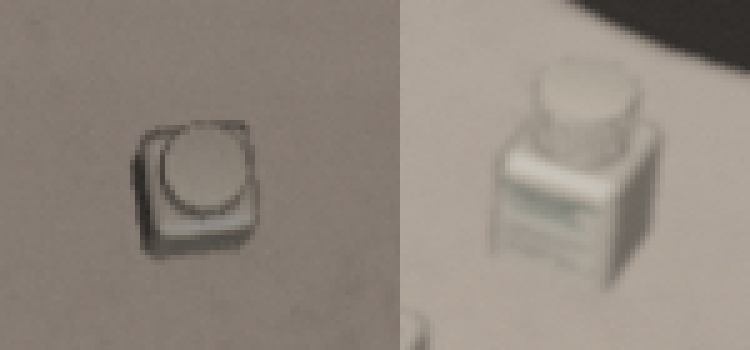

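The bottle crop (cap at about (205,168), lower front edge nearly level) says its yaw is about 0.1, agreeing with the top-view fit. Next I refine the vial by its green colour and plan the first legs.

```bash
cat > go.py <<'E'
import sys, numpy as np
from scipy.spatial.transform import Rotation as R
from station import ctrl
def Rt(a): return R.from_euler("xyz",[np.pi,0,a+np.pi/2])
def legs(ws):
    """ws: (x,y,z,closing yaw mod pi); prints each leg in tool axes, taken as reached; leg 1 from the measured pose"""
    o=ctrl.get_obs(); p=np.array(o["ee_pos"]); r=R.from_euler("xyz",o["eef_rot"])
    print("t",round(o["time_s"],2),"pos",p.round(4),"rot",np.round(o["eef_rot"],3),"w",round(o["grip_width"],4),"q",np.round(o["qpos"],2))
    for w in ws:
        t=min(((r.inv()*Rt(w[3]+k*np.pi)).as_rotvec() for k in(-1,0,1,2)),key=np.linalg.norm)
        print("SHIFT",(r.inv().apply(np.array(w[:3])-p)/.03).round(2),"TURN",(t/np.radians(6)).round(2)," to",np.round(w,3))
        p=np.array(w[:3]); r=r*R.from_rotvec(t)
E
cat > pos.py <<'E'
from v import pl
RK=(.4648,-.073,.2027); TE=(.4264,.124,.168); OR=(.431,-.2705,3.182)
def at(f,x,y): return tuple(pl([[x,y,0]],*f)[0,:2])
tube={n:at(RK,.0275,y) for n,y in zip("yellow purple blue red".split(),(-.0545,-.0185,.0185,.0545))}
well={k:at(f,s*.02,.044) for k,f,s in(("t-",TE,-1),("t+",TE,1),("o-",OR,-1),("o+",OR,1))}
pocket=at(TE,0,-.032); H=1.5708
E
python3 - <<'E'
from v import *; from pos import *; from go import legs
obs=[]
for c,(x0,y0,x1,y1) in dict(scene=(300,170,335,215),top=(255,175,290,210)).items():
    h=cv2.cvtColor(ctrl.camera(c),cv2.COLOR_RGB2HSV)[y0:y1,x0:x1]; m=(abs(h[...,0].astype(int)-75)<22)&(h[...,1]>90)
    ys,xs=np.nonzero(m); obs.append((c,xs.mean()+x0,ys.mean()+y0)); print(c,m.sum(),obs[-1])
from scipy.optimize import least_squares
f=lambda z:least_squares(lambda p:np.concatenate([proj([[*p,zz]],c)[0]-q for (c,*q),zz in zip(obs,z)]),[.6,0])
r=f((.052,.058)); print("vial",r.x.round(4),r.fun.round(2))
print(tube,well,pocket)
y=tube["yellow"]; w=well["o+"]
legs([(y[0],y[1],.18,.203),(y[0],y[1],.039,.203),(y[0],y[1],.17,.203),(w[0],w[1],.17,OR[2]+H),(w[0],w[1],.042,OR[2]+H)])
E
```

```text
scene 1 ('scene', np.float64(314.0), np.float64(188.0))
top 25 ('top', np.float64(270.64), np.float64(193.56))
vial [0.5927 0.0097] [ 1.38  1.15 -1.71  0.21]
{'yellow': (np.float64(0.5027086371552829), np.float64(-0.12084804310553462)), 'purple': (np.float64(0.4954613049604122), np.float64(-0.08558508554299898)), 'blue': (np.float64(0.4880126579823506), np.float64(-0.04934260138150401)), 'red': (np.float64(0.4807653257874798), np.float64(-0.014079643818968368))} {'t-': (np.float64(0.3993242997264962), np.float64(0.16403631419972853)), 't+': (np.float64(0.4387611461350258), np.float64(0.1707247478990367)), 'o-': (np.float64(0.4527611141481137), np.float64(-0.3136561572783394)), 'o+': (np.float64(0.41279376477809304), np.float64(-0.31527201133570615))} (np.float64(0.43175074695944654), np.float64(0.09245052287317626))
t 2.55 pos [0.1349 0.5332 0.2055] rot [3.142 0.    2.894] w 0.0941 q [ 1.26  0.3   1.52 -0.    1.32 -0.07]
SHIFT [-17.23 -18.13   0.85] TURN [ 0.  -0.  10.7]  to [ 0.503 -0.121  0.18   0.203]
SHIFT [-0.  -0.   4.7] TURN [-0. -0. -0.]  to [ 0.503 -0.121  0.039  0.203]
SHIFT [ 0.    0.   -4.37] TURN [-0. -0. -0.]  to [ 0.503 -0.121  0.17   0.203]
SHIFT [-5.74 -4.24 -0.  ] TURN [  0.     0.   -13.45]  to [ 0.413 -0.315  0.17   4.753]
SHIFT [-0.   -0.    4.27] TURN [-0. -0.  0.]  to [ 0.413 -0.315  0.042  4.753]
```

{"method": "step_arm", "body": {"plan": [[[-17.23,-18.13,0,0,0,10.7],[-17.23,-18.13,0,0,0,10.7],[-17.23,-18.13,0,0,0,10.7],[-17.23,-18.13,0,0,0,10.7],[-17.23,-18.13,0,0,0,10.7],[-17.23,-18.13,0,0,0,10.7],[-17.23,-18.13,0,0,0,10.7],[-17.23,-18.13,0,0,0,10.7]]], "grip": 0.7}}

```text
time_s: 3.22
ee_pos: [0.2986, 0.2409, 0.2057]
eef_rot: [3.141, -0.0, 1.888]
force: [1.0, 0.8, -0.3]
grip_width: 0.0661
grip_force: 0.0
```

Run:
```python
from pos import *; from go import legs
y=tube["yellow"]; legs([(y[0],y[1],.18,.203)])
```

```text
t 3.22 pos [0.2986 0.2409 0.2057] rot [ 3.141 -0.     1.888] w 0.0661 q [ 0.58 -0.08  1.95 -0.    1.28  0.27]
SHIFT [-13.58   2.7    0.86] TURN [ 0.01 -0.    1.09]  to [ 0.503 -0.121  0.18   0.203]
```

{"method": "step_arm", "body": {"plan": [[[-13.58,2.7,0.86,0,0,1.09],[-13.58,2.7,0.86,0,0,1.09],[-13.58,2.7,0.86,0,0,1.09],[-13.58,2.7,0.86,0,0,1.09],[-13.58,2.7,0.86,0,0,1.09],[-13.58,2.7,0.86,0,0,1.09],[-13.58,2.7,0.86,0,0,1.09],[-13.58,2.7,0.86,0,0,1.09]]]}}

```text
time_s: 3.88
ee_pos: [0.464, -0.0484, 0.1848]
eef_rot: [3.141, 0.0, 1.779]
force: [0.2, 0.1, 0.7]
grip_width: 0.0658
grip_force: 0.0
```

{"method": "step_arm", "body": {"plan": [[[0,0,0,0,0,0],[0,0,0,0,0,0]]]}}

```text
time_s: 4.05
ee_pos: [0.4635, -0.0476, 0.1842]
eef_rot: [-3.141, -0.0, 1.777]
force: [-0.2, 1.0, 0.3]
grip_width: 0.0657
grip_force: 0.0
```

Run:
```python
from pos import *; from go import legs
y=tube["yellow"]; legs([(y[0],y[1],.18,.203)])
```

```text
t 4.05 pos [ 0.4635 -0.0476  0.1842] rot [-3.141 -0.     1.777] w 0.0657 q [-0.18  0.13  1.78  0.    1.23 -0.39]
SHIFT [-2.66  0.78  0.14] TURN [-0.01 -0.    0.03]  to [ 0.503 -0.121  0.18   0.203]
```

{"method": "step_arm", "body": {"plan": [[[-2.66,0.78,0.14,0,0,0],[-2.66,0.78,0.14,0,0,0],[-2.66,0.78,0.14,0,0,0],[-2.66,0.78,0.14,0,0,0],[-2.66,0.78,2,0,0,0],[-2.66,0.78,2.5,0,0,0],[-2.66,0.78,2.5,0,0,0],[-2.66,0.78,2.5,0,0,0]]]}}

```text
time_s: 4.72
ee_pos: [0.5022, -0.1179, 0.1101]
eef_rot: [-3.14, -0.001, 1.781]
force: [-0.3, -0.5, 0.2]
grip_width: 0.0657
grip_force: 0.0
```

Run:
```python
from pos import *; from go import legs
from v import *
y=tube["yellow"]; w=well["o+"]
for c in M: cv2.imwrite(f"pics/{c}1.png",ctrl.camera(c)[:,:,::-1])
a=cv2.imread("pics/scene1.png")[180:300,240:400]; b=cv2.imread("pics/top1.png")[200:300,250:383]
cv2.imwrite("pics/c1.png",np.hstack([cv2.resize(a,(400,300),interpolation=3),cv2.resize(b,(399,300),interpolation=3)]))
legs([(y[0],y[1],.039,.203)])
```

```text
t 4.82 pos [ 0.5036 -0.1188  0.112 ] rot [3.139e+00 1.000e-03 1.781e+00] w 0.0655 q [-0.3   0.33  1.72  0.    1.09 -0.51]
SHIFT [-0.06 -0.05  2.43] TURN [0.02 0.01 0.07]  to [ 0.503 -0.121  0.039  0.203]
```

View pics/c1.png

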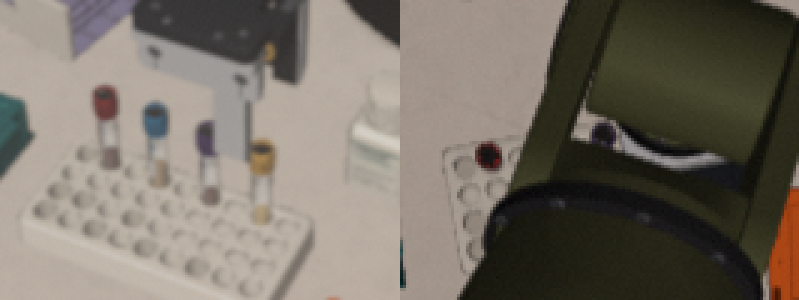

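The crop shows the fingers above the yellow tube's end of the rack (near finger at about (233,160) in the left half). I hold that against the projected fingertips.

Run:
```python
from v import *; 
d=np.array([.979,.203,0])*.039; p=np.array([.5036,-.1188,.112])
q=proj([p,p-d,p+d,[.5027,-.1208,.086]],"scene"); print(((q-[240,180])*2.5).round(0))
```

```text
[[262. 115.]
 [234. 158.]
 [289.  73.]
 [263. 147.]]
```

{"method": "step_arm", "body": {"plan": [[[-0.06,-0.05,1,0,0,0],[-0.06,-0.05,2,0,0,0],[-0.06,-0.05,2.43,0,0,0],[-0.06,-0.05,2.43,0,0,0],[-0.06,-0.05,2.43,0,0,0]]]}}

```text
time_s: 5.23
ee_pos: [0.5025, -0.1215, 0.0385]
eef_rot: [3.14, 0.001, 1.78]
force: [0.4, 0.1, -0.3]
grip_width: 0.0658
grip_force: 0.0
```

{"method": "step_arm", "body": {"plan": [[[0,0,0,0,0,0],[0,0,0,0,0,0],[0,0,0,0,0,0],[0,0,0,0,0,0],[0,0,0,0,0,0],[0,0,0,0,0,0],[0,0,0,0,0,0],[0,0,0,0,0,0]]], "grip": 0, "squeeze": 10}}

```text
time_s: 5.9
ee_pos: [0.5017, -0.1215, 0.0369]
eef_rot: [-3.142, 0.0, 1.78]
force: [0.1, 0.5, -0.4]
grip_width: 0.0158
grip_force: 0.6
```

Run:
```python
from pos import *; from go import legs
y=tube["yellow"]; w=well["o+"]
legs([(y[0],y[1],.039,.203),(y[0],y[1],.17,.203),(w[0],w[1],.17,OR[2]+H),(w[0],w[1],.042,OR[2]+H)])
```

```text
t 5.9 pos [ 0.5017 -0.1215  0.0369] rot [-3.142  0.     1.78 ] w 0.0158 q [-0.31  0.44  1.77 -0.    0.94 -0.52]
SHIFT [ 0.01  0.04 -0.07] TURN [-0.    0.    0.06]  to [ 0.503 -0.121  0.039  0.203]
SHIFT [ 0.    0.   -4.37] TURN [ 0. -0. -0.]  to [ 0.503 -0.121  0.17   0.203]
SHIFT [-5.74 -4.24 -0.  ] TURN [  0.     0.   -13.45]  to [ 0.413 -0.315  0.17   4.753]
SHIFT [-0.   -0.    4.27] TURN [-0. -0.  0.]  to [ 0.413 -0.315  0.042  4.753]
```

{"method": "step_arm", "body": {"plan": [[[0,0,0,0,0,0],[0,0,0,0,0,0],[0,0,0,0,0,0],[0,0,0,0,0,0]]]}}

```text
time_s: 6.23
ee_pos: [0.5017, -0.1215, 0.0369]
eef_rot: [3.142, -0.0, 1.78]
force: [-0.1, 0.0, 1.6]
grip_width: 0.0156
grip_force: 10.0
```

{"method": "step_arm", "body": {"plan": [[[0,0,-0.5,0,0,0],[0,0,-1,0,0,0],[0,0,-2,0,0,0],[0,0,-3,0,0,0],[0,0,-4,0,0,0],[0,0,-4.4,0,0,0],[0,0,-4.4,0,0,0]]]}}

```text
time_s: 6.82
ee_pos: [0.5028, -0.1218, 0.1719]
eef_rot: [3.137, 0.003, 1.78]
force: [-0.6, -0.2, -0.4]
grip_width: 0.0155
grip_force: 10.0
```

{"method": "step_arm", "body": {"plan": [[[-1,-0.7,0,0,0,-1.1],[-2,-1.4,0,0,0,-2.2],[-3,-2.1,0,0,0,-3.3],[-4,-2.8,0,0,0,-4.4],[-5,-3.5,0,0,0,-5.5],[-5.5,-4,0,0,0,-6.6],[-5.74,-4.24,0,0,0,-7.7],[-5.74,-4.24,0,0,0,-8.8]]]}}

```text
time_s: 7.48
ee_pos: [0.4113, -0.3179, 0.1671]
eef_rot: [3.141, -0.002, 2.704]
force: [-0.4, -0.1, 0.3]
grip_width: 0.0155
grip_force: 10.0
```

Run:
```python
from pos import *; from go import legs
w=well["o+"]
legs([(w[0],w[1],.17,OR[2]+H),(w[0],w[1],.042,OR[2]+H)])
```

```text
t 7.48 pos [ 0.4113 -0.3179  0.1671] rot [ 3.141e+00 -2.000e-03  2.704e+00] w 0.0155 q [-0.73  0.27  1.65 -0.    1.22 -1.86]
SHIFT [-0.01  0.1  -0.1 ] TURN [ 0.01 -0.02 -4.56]  to [ 0.413 -0.315  0.17   4.753]
SHIFT [-0.   -0.    4.27] TURN [ 0. -0. -0.]  to [ 0.413 -0.315  0.042  4.753]
```

{"method": "step_arm", "body": {"plan": [[[0,0.1,-0.1,0,0,-1.1],[0,0.1,-0.1,0,0,-2.2],[0,0.1,-0.1,0,0,-3.3],[0,0.1,-0.1,0,0,-4.56],[0,0.1,-0.1,0,0,-4.56],[0,0.1,-0.1,0,0,-4.56],[0,0.1,-0.1,0,0,-4.56]]]}}

```text
time_s: 8.07
ee_pos: [0.4141, -0.3135, 0.1711]
eef_rot: [3.141, -0.001, -3.109]
force: [0.3, -0.1, -1.0]
grip_width: 0.0154
grip_force: 10.0
```

Run:
```python
from pos import *; from go import legs
from v import *
w=well["o+"]
a=ctrl.camera("scene")[230:410,330:480,::-1]; b=ctrl.camera("top")[200:320,340:460,::-1]
cv2.imwrite("pics/c2.png",np.hstack([cv2.resize(a,(417,500),interpolation=3),cv2.resize(b,(380,500),interpolation=3)]))
legs([(w[0],w[1],.17,OR[2]+H)])
q=proj([[*w,.036],[*well["o-"],.036],[*w,.136]],"scene"); print(((q-[330,230])*2.78).round())
```

```text
t 8.17 pos [ 0.4142 -0.3135  0.1715] rot [ 3.141 -0.    -3.107] w 0.0156 q [-0.72  0.26  1.65 -0.    1.23 -2.32]
SHIFT [ 0.05 -0.06  0.05] TURN [ 0.   -0.   -0.06]  to [ 0.413 -0.315  0.17   4.753]
[[253. 376.]
 [293. 319.]
 [276. 257.]]
```

View pics/c2.png

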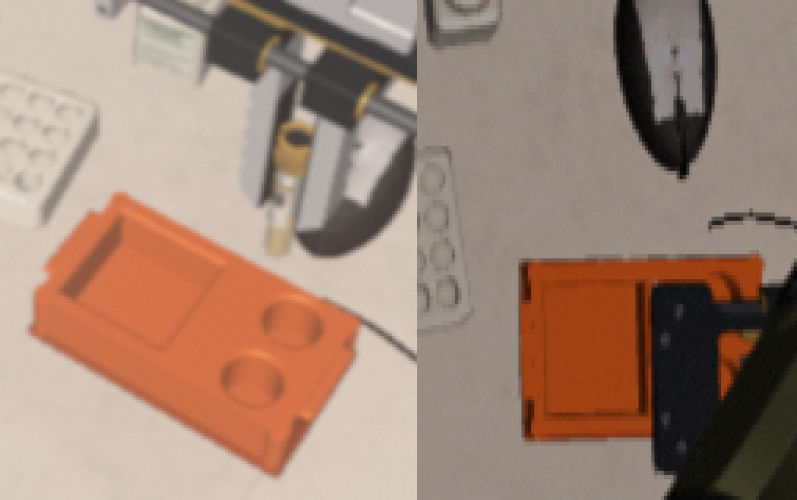

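The crop shows the yellow tube upright in the fingers, foot at (277,250), and the orange wells at (253,379) and (291,322), within a few mm of my model. I'll bias the descent slightly towards -x,-y.

{"method": "step_arm", "body": {"plan": [[[0.12,-0.1,1,0,0,0],[0.12,-0.1,2,0,0,0],[0.12,-0.1,2.7,0,0,0],[0.12,-0.1,3.2,0,0,0],[0.12,-0.1,3.7,0,0,0],[0.12,-0.1,4.1,0,0,0],[0.12,-0.1,4.35,0,0,0],[0.12,-0.1,4.35,0,0,0]]]}}

```text
time_s: 8.83
ee_pos: [0.4103, -0.3163, 0.0401]
eef_rot: [3.14, -0.002, -3.106]
force: [-0.1, -0.2, 0.4]
grip_width: 0.0157
grip_force: 10.0
```

Run:
```python
from pos import *; from go import legs
from v import *
w=well["o+"]
a=ctrl.camera("scene")[230:410,330:480,::-1]
cv2.imwrite("pics/c3.png",cv2.resize(a,(417,500),interpolation=3))
legs([(w[0],w[1],.17,OR[2]+H),(*tube["red"],.17,.203)])
```

```text
t 8.88 pos [ 0.4106 -0.3166  0.0411] rot [ 3.141e+00 -1.000e-03 -3.105e+00] w 0.0156 q [-0.73  0.43  1.76  0.    0.95 -2.33]
SHIFT [-0.07  0.04 -4.3 ] TURN [ 0.01 -0.01 -0.04]  to [ 0.413 -0.315  0.17   4.753]
SHIFT [-2.67  9.94  0.  ] TURN [-0.   -0.   13.45]  to [ 0.481 -0.014  0.17   0.203]
```

View pics/c3.png

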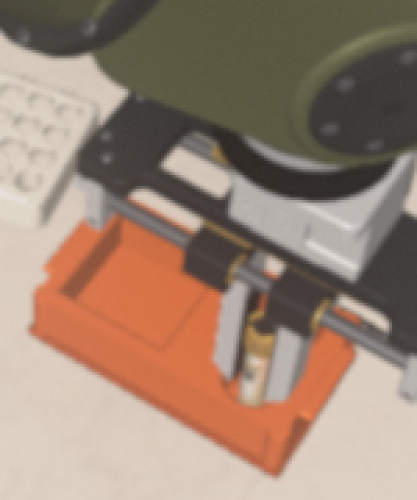

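The tube stands in the front well (around (255,380)) between the fingers. I release and lift.

{"method": "step_arm", "body": {"plan": [[[0,0,0,0,0,0],[0,0,0,0,0,0],[0,0,0,0,0,0],[0,0,0,0,0,0],[0,0,-0.5,0,0,0],[0,0,-1.5,0,0,0],[0,0,-2.8,0,0,0],[0,0,-4.3,0,0,0]]], "grip": 0.45}}

```text
time_s: 9.55
ee_pos: [0.4102, -0.3162, 0.1681]
eef_rot: [3.14, -0.001, -3.105]
force: [1.0, 0.1, 0.6]
grip_width: 0.0422
grip_force: 0.0
```

{"method": "step_arm", "body": {"plan": [[[-0.3,1.2,0,0,0,1.1],[-0.6,2.4,0,0,0,2.2],[-0.9,3.6,0,0,0,3.3],[-1.2,4.8,0,0,0,4.4],[-1.5,6,0,0,0,5.5],[-1.8,7.2,0,0,0,6.6],[-2.1,8.4,0,0,0,7.7],[-2.67,9.94,0,0,0,8.8]]]}}

```text
time_s: 10.22
ee_pos: [0.4738, -0.0336, 0.1676]
eef_rot: [3.141, 0.001, 2.287]
force: [0.6, -0.3, -0.3]
grip_width: 0.042
grip_force: 0.0
```

Run:
```python
from pos import *; from go import legs
from v import *
legs([(*tube["red"],.17,.203)])
a=ctrl.camera("scene")[230:410,330:480,::-1]; b=ctrl.camera("top")[200:320,340:460,::-1]
cv2.imwrite("pics/c4.png",np.hstack([cv2.resize(a,(417,500),interpolation=3),cv2.resize(b,(380,500),interpolation=3)]))
```

```text
t 10.22 pos [ 0.4738 -0.0336  0.1676] rot [3.141e+00 1.000e-03 2.287e+00] w 0.042 q [-0.15  0.17  1.77 -0.    1.2  -0.86]
SHIFT [ 0.34  0.6  -0.08] TURN [0.01 0.   4.9 ]  to [ 0.481 -0.014  0.17   0.203]
```

View pics/c4.png

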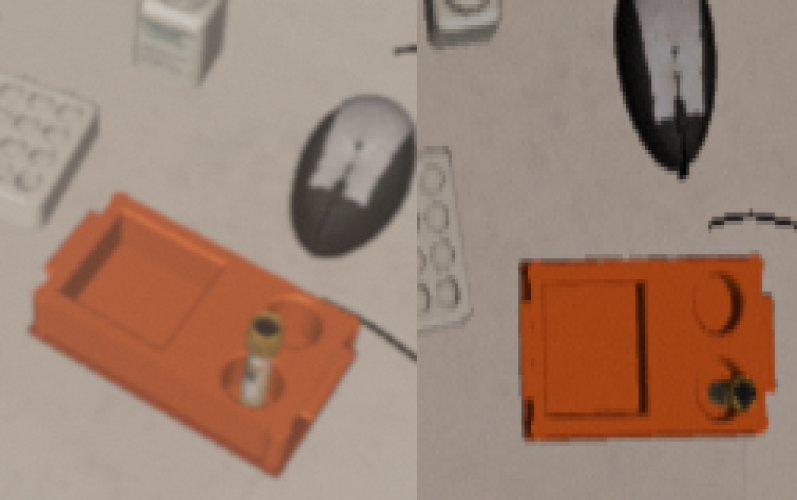

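The yellow tube stands in the front well (scene crop (262,360)) with the other well free at (720,303) in the top crop. On to the red tube.

{"method": "step_arm", "body": {"plan": [[[0.34,0.6,-0.08,0,0,1.1],[0.34,0.6,-0.08,0,0,2.2],[0.34,0.6,-0.08,0,0,3.3],[0.34,0.6,-0.08,0,0,4.4],[0.34,0.6,-0.08,0,0,4.9],[0.34,0.6,-0.08,0,0,4.9],[0.34,0.6,-0.08,0,0,4.9]]]}}

```text
time_s: 10.9
ee_pos: [0.4807, -0.0163, 0.1696]
eef_rot: [3.141, 0.0, 1.782]
force: [0.6, -0.6, 0.1]
grip_width: 0.0422
grip_force: 0.0
```

Run:
```python
from pos import *; from go import legs
legs([(*tube["red"],.038,.203)])
```

```text
t 10.9 pos [ 0.4807 -0.0163  0.1696] rot [3.141 0.    1.782] w 0.0422 q [-0.11  0.18  1.76 -0.    1.2  -0.32]
SHIFT [0.07 0.02 4.39] TURN [0.   0.   0.08]  to [ 0.481 -0.014  0.038  0.203]
```

{"method": "step_arm", "body": {"plan": [[[0.07,0.02,1,0,0,0],[0.07,0.02,2,0,0,0],[0.07,0.02,3,0,0,0],[0.07,0.02,4,0,0,0],[0.07,0.02,4.39,0,0,0],[0.07,0.02,4.39,0,0,0],[0.07,0.02,4.39,0,0,0]]]}}

```text
time_s: 11.48
ee_pos: [0.4809, -0.0138, 0.0379]
eef_rot: [-3.141, -0.0, 1.781]
force: [1.0, 0.6, 0.6]
grip_width: 0.0424
grip_force: 0.0
```

{"method": "step_arm", "body": {"plan": [[[0,0,0,0,0,0],[0,0,0,0,0,0],[0,0,0,0,0,0],[0,0,0,0,0,0],[0,0,0,0,0,0],[0,0,0,0,0,0],[0,0,0,0,0,0],[0,0,0,0,0,0]]], "grip": 0}}

```text
time_s: 12.15
ee_pos: [0.4813, -0.0136, 0.0382]
eef_rot: [3.141, 0.0, 1.779]
force: [-0.5, 0.3, 5.7]
grip_width: 0.0158
grip_force: 10.0
```

{"method": "step_arm", "body": {"plan": [[[0,0,-0.5,0,0,0],[0,0,-1,0,0,0],[0,0,-2,0,0,0],[0,0,-3,0,0,0],[0,0,-4,0,0,0],[0,0,-4.4,0,0,0],[0,0,-4.4,0,0,0]]]}}

```text
time_s: 12.73
ee_pos: [0.482, -0.0137, 0.1725]
eef_rot: [3.137, 0.001, 1.779]
force: [0.5, 0.1, -0.0]
grip_width: 0.0157
grip_force: 10.0
```

Run:
```python
from pos import *; from go import legs
w=well["o-"]
legs([(w[0]-.0025,w[1]-.0015,.17,OR[2]+H)])
```

```text
t 12.73 pos [ 0.482  -0.0137  0.1725] rot [3.137e+00 1.000e-03 1.779e+00] w 0.0157 q [-0.1   0.18  1.75 -0.    1.21 -0.31]
SHIFT [-9.61 -3.11  0.08] TURN [  0.03   0.04 -13.39]  to [ 0.45  -0.315  0.17   4.753]
```

{"method": "step_arm", "body": {"plan": [[[-1.2,-0.39,0,0,0,-1.1],[-2.4,-0.78,0,0,0,-2.2],[-3.6,-1.17,0,0,0,-3.3],[-4.8,-1.55,0,0,0,-4.4],[-6,-1.94,0,0,0,-5.5],[-7.2,-2.33,0,0,0,-6.6],[-8.4,-2.7,0,0,0,-7.7],[-9.61,-3.11,0,0,0,-8.8]]]}}

```text
time_s: 13.4
ee_pos: [0.4489, -0.3121, 0.1681]
eef_rot: [3.141, -0.002, 2.684]
force: [1.1, 0.4, -1.1]
grip_width: 0.0158
grip_force: 10.0
```

{"method": "step_arm", "body": {"plan": [[[0,0,0,0,0,-1.1],[0,0,0,0,0,-2.2],[0,0,0,0,0,-3.3],[0,0,0,0,0,-4.5],[0,0,0,0,0,-4.5],[0,0,0,0,0,-4.5]]]}}

```text
time_s: 13.9
ee_pos: [0.4495, -0.3103, 0.1685]
eef_rot: [3.14, -0.001, -3.137]
force: [0.3, 0.3, 0.3]
grip_width: 0.0157
grip_force: 10.0
```

Run:
```python
from pos import *; from go import legs
w=well["o-"]
legs([(w[0]-.0025,w[1]-.0015,.041,OR[2]+H)])
```

```text
t 13.9 pos [ 0.4495 -0.3103  0.1685] rot [ 3.140e+00 -1.000e-03 -3.137e+00] w 0.0157 q [-0.67  0.33  1.58  0.    1.24 -2.25]
SHIFT [-0.03 -0.17  4.25] TURN [ 0.01 -0.01 -0.34]  to [ 0.45  -0.315  0.041  4.753]
```

{"method": "step_arm", "body": {"plan": [[[-0.03,-0.17,0.8,0,0,-0.34],[-0.03,-0.17,1.8,0,0,-0.34],[-0.03,-0.17,2.6,0,0,-0.34],[-0.03,-0.17,3.2,0,0,-0.34],[-0.03,-0.17,3.7,0,0,-0.34],[-0.03,-0.17,4.1,0,0,-0.34],[-0.03,-0.17,4.25,0,0,-0.34],[-0.03,-0.17,4.25,0,0,-0.34]]]}}

```text
time_s: 14.57
ee_pos: [0.4506, -0.3155, 0.0415]
eef_rot: [3.141, -0.001, -3.1]
force: [0.2, 0.7, 0.4]
grip_width: 0.0157
grip_force: 10.0
```

Run:
```python
from pos import *; from go import legs
from v import *
legs([(*well["o-"],.17,OR[2]+H),(*tube["purple"],.17,.203)])
a=ctrl.camera("scene")[230:410,330:480,::-1]
cv2.imwrite("pics/c5.png",cv2.resize(a,(417,500),interpolation=3))
```

```text
t 14.57 pos [ 0.4506 -0.3155  0.0415] rot [ 3.141e+00 -1.000e-03 -3.100e+00] w 0.0157 q [-0.68  0.49  1.67 -0.    0.98 -2.29]
SHIFT [-0.07  0.06 -4.28] TURN [ 0.01 -0.01  0.01]  to [ 0.453 -0.314  0.17   4.753]
SHIFT [-1.73  7.54  0.  ] TURN [-0.   -0.   13.45]  to [ 0.495 -0.086  0.17   0.203]
```

View pics/c5.png

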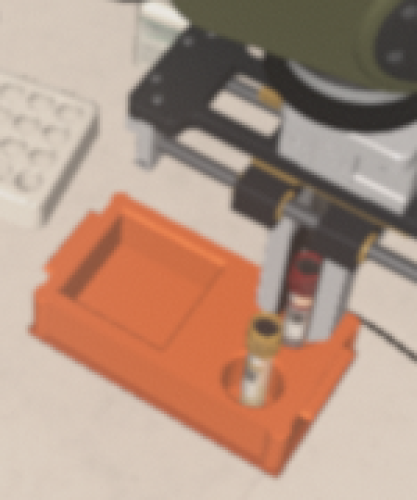

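Red sits in the rear well at about (300,330), yellow undisturbed at (258,360). Release, lift, and go to purple.

{"method": "step_arm", "body": {"plan": [[[0,0,0,0,0,0],[0,0,0,0,0,0],[0,0,0,0,0,0],[0,0,0,0,0,0],[0,0,-0.5,0,0,0],[0,0,-1.5,0,0,0],[0,0,-2.8,0,0,0],[0,0,-4.28,0,0,0]]], "grip": 0.45}}

```text
time_s: 15.28
ee_pos: [0.4502, -0.3152, 0.1689]
eef_rot: [3.14, -0.001, -3.098]
force: [-0.6, 0.1, 0.5]
grip_width: 0.0424
grip_force: 0.0
```

{"method": "step_arm", "body": {"plan": [[[-0.2,0.94,0,0,0,1.1],[-0.4,1.9,0,0,0,2.2],[-0.7,2.8,0,0,0,3.3],[-0.9,3.8,0,0,0,4.4],[-1.2,4.7,0,0,0,5.5],[-1.4,5.6,0,0,0,6.6],[-1.6,6.6,0,0,0,7.7],[-1.8,7.6,0,0,0,8.8]]]}}

```text
time_s: 15.95
ee_pos: [0.4948, -0.0842, 0.1683]
eef_rot: [3.141, 0.0, 2.258]
force: [-0.0, 0.1, -0.0]
grip_width: 0.0421
grip_force: 0.0
```

{"method": "step_arm", "body": {"plan": [[[0,0,0,0,0,1.1],[0,0,0,0,0,2.2],[0,0,0,0,0,3.3],[0,0,0,0,0,4.4],[0,0,0,0,0,4.7],[0,0,0,0,0,4.7]]]}}

```text
time_s: 16.45
ee_pos: [0.4948, -0.0855, 0.1682]
eef_rot: [3.141, 0.0, 1.77]
force: [-0.2, 0.3, 0.6]
grip_width: 0.0423
grip_force: 0.0
```

Run:
```python
from pos import *; from go import legs
from v import *
legs([(*tube["purple"],.038,.203)])
a=ctrl.camera("scene")[230:410,330:480,::-1]; b=ctrl.camera("scene")[180:300,240:400,::-1]
cv2.imwrite("pics/c6.png",np.hstack([cv2.resize(a,(333,400),interpolation=3),cv2.resize(b,(460,400),interpolation=3)]))
```

```text
t 16.45 pos [ 0.4948 -0.0855  0.1682] rot [3.141 0.    1.77 ] w 0.0423 q [-0.24  0.23  1.7  -0.    1.21 -0.44]
SHIFT [-0.01  0.02  4.34] TURN [ 0.    0.   -0.04]  to [ 0.495 -0.086  0.038  0.203]
```

View pics/c6.png

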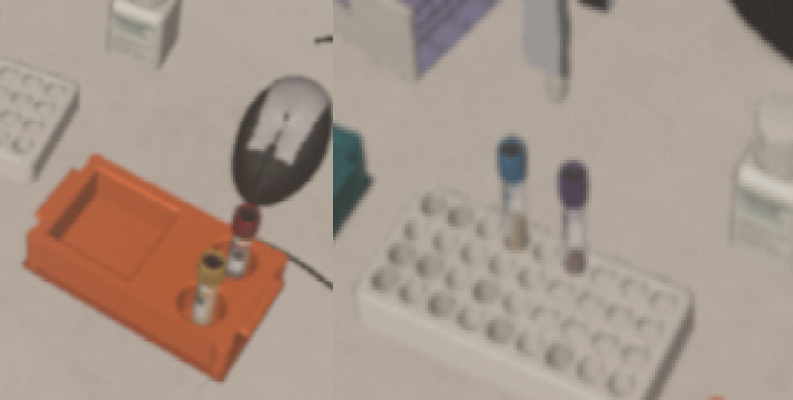

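Both orange wells hold their tubes (left crop, (208,290) and (240,240)). Purple waits at (573,215), blue at (513,195). Now I grasp purple.

{"method": "step_arm", "body": {"plan": [[[0,0,1,0,0,0],[0,0,2,0,0,0],[0,0,3,0,0,0],[0,0,4,0,0,0],[0,0,4.34,0,0,0],[0,0,4.34,0,0,0],[0,0,4.34,0,0,0]]]}}

```text
time_s: 17.13
ee_pos: [0.4952, -0.0856, 0.0386]
eef_rot: [3.141, 0.0, 1.772]
force: [-0.6, -0.5, 1.2]
grip_width: 0.0426
grip_force: 0.0
```

{"method": "step_arm", "body": {"plan": [[[0,0,0,0,0,0],[0,0,0,0,0,0],[0,0,0,0,0,0],[0,0,0,0,0,0],[0,0,0,0,0,0],[0,0,0,0,0,0],[0,0,0,0,0,0],[0,0,0,0,0,0]]], "grip": 0}}

```text
time_s: 17.8
ee_pos: [0.4952, -0.0856, 0.0383]
eef_rot: [3.141, 0.001, 1.772]
force: [-0.4, -0.1, 6.6]
grip_width: 0.0156
grip_force: 10.0
```

{"method": "step_arm", "body": {"plan": [[[0,0,-0.5,0,0,0],[0,0,-1,0,0,0],[0,0,-2,0,0,0],[0,0,-3,0,0,0],[0,0,-4,0,0,0],[0,0,-4.4,0,0,0],[0,0,-4.4,0,0,0]]]}}

```text
time_s: 18.38
ee_pos: [0.4959, -0.0858, 0.1727]
eef_rot: [3.137, 0.002, 1.772]
force: [0.4, 0.1, 0.3]
grip_width: 0.0158
grip_force: 10.0
```

Run:
```python
from pos import *; from go import legs
w=well["t-"]
legs([(w[0],w[1],.17,TE[2]+H)])
```

```text
t 18.38 pos [ 0.4959 -0.0858  0.1727] rot [3.137e+00 2.000e-03 1.772e+00] w 0.0158 q [-0.24  0.22  1.7   0.    1.22 -0.45]
SHIFT [ 8.8  -1.49  0.06] TURN [  0.02   0.05 -14.69]  to [0.399 0.164 0.17  1.739]
```

{"method": "step_arm", "body": {"plan": [[[1.1,-0.19,0,0,0,-1.1],[2.2,-0.37,0,0,0,-2.2],[3.3,-0.56,0,0,0,-3.3],[4.4,-0.75,0,0,0,-4.4],[5.5,-0.93,0,0,0,-5.5],[6.6,-1.1,0,0,0,-6.6],[7.7,-1.3,0,0,0,-7.7],[8.8,-1.49,0.06,0,0,-8.8]]]}}

```text
time_s: 19.05
ee_pos: [0.397, 0.1655, 0.1669]
eef_rot: [-3.141, -0.001, 2.699]
force: [0.8, -0.8, -0.0]
grip_width: 0.0159
grip_force: 10.0
```

{"method": "step_arm", "body": {"plan": [[[0,0,0,0,0,-1.1],[0,0,0,0,0,-2.2],[0,0,0,0,0,-3.3],[0,0,0,0,0,-4.4],[0,0,0,0,0,-5.5],[0,0,0,0,0,-5.8],[0,0,0,0,0,-5.8]]]}}

```text
time_s: 19.63
ee_pos: [0.3978, 0.1641, 0.1667]
eef_rot: [-3.141, -0.002, -2.981]
force: [0.3, 0.8, 0.1]
grip_width: 0.0156
grip_force: 10.0
```

Run:
```python
from pos import *; from go import legs
from v import *
w=well["t-"]
legs([(w[0],w[1],.041,TE[2]+H)])
x0,y0,s=140,110,2.8
a=ctrl.camera("scene")[y0:y0+180,x0:x0+150,::-1]; b=ctrl.camera("top")[220:320,150:250,::-1]
p=np.array(ctrl.get_obs()["ee_pos"])
for q in proj([[*w,.036],[*well["t+"],.036],p-[0,0,.0345]],"scene"): print(((q-[x0,y0])*2.78).round())
cv2.imwrite("pics/c7.png",np.hstack([cv2.resize(a,(417,500),interpolation=3),cv2.resize(b,(380,500),interpolation=3)]))
```

```text
t 19.63 pos [0.3978 0.1641 0.1667] rot [-3.141e+00 -2.000e-03 -2.981e+00] w 0.0156 q [ 0.31  0.07  1.89 -0.    1.19 -1.43]
SHIFT [-0.06 -0.01  4.19] TURN [-0.   -0.02 -0.07]  to [0.399 0.164 0.041 1.739]
[ 91. 309.]
[131. 269.]
[ 53. 189.]
```

View pics/c7.png

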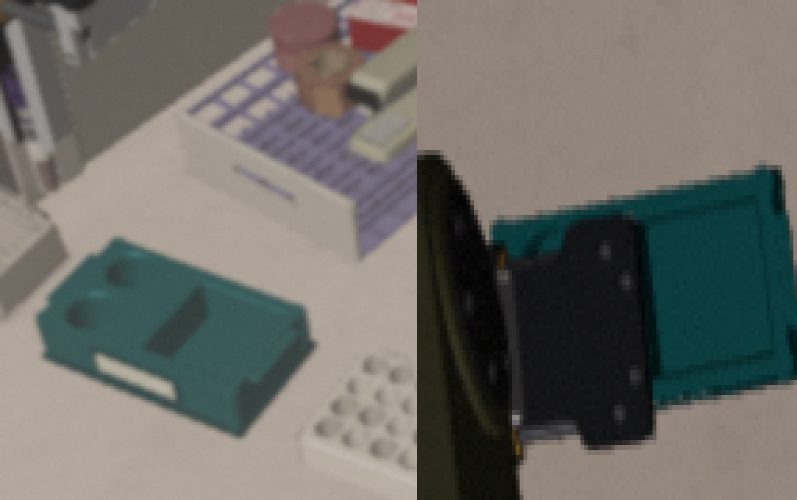

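The crop shows the teal wells at (87,311) and (126,270) (predicted (91,309), (131,269)) with purple held above at (47,183). The alignment is good, so down.

{"method": "step_arm", "body": {"plan": [[[0.02,-0.03,0.8,0,0,0],[0.02,-0.03,1.8,0,0,0],[0.02,-0.03,2.6,0,0,0],[0.02,-0.03,3.2,0,0,0],[0.02,-0.03,3.7,0,0,0],[0.02,-0.03,4.0,0,0,0],[0.02,-0.03,4.19,0,0,0],[0.02,-0.03,4.19,0,0,0]]]}}

```text
time_s: 20.4
ee_pos: [0.3975, 0.1632, 0.0415]
eef_rot: [-3.141, -0.001, -2.983]
force: [0.1, -0.1, -1.0]
grip_width: 0.016
grip_force: 10.0
```

Run:
```python
from pos import *; from go import legs
from v import *
legs([(*well["t-"],.17,TE[2]+H)])
x0,y0=140,110
a=ctrl.camera("scene")[y0:y0+180,x0:x0+150,::-1]
cv2.imwrite("pics/c8.png",cv2.resize(a,(417,500),interpolation=3))
```

```text
t 20.4 pos [0.3975 0.1632 0.0415] rot [-3.141e+00 -1.000e-03 -2.983e+00] w 0.016 q [ 0.3   0.27  2.   -0.    0.88 -1.42]
SHIFT [-0.06  0.02 -4.28] TURN [-0.   -0.01 -0.09]  to [0.399 0.164 0.17  1.739]
```

View pics/c8.png

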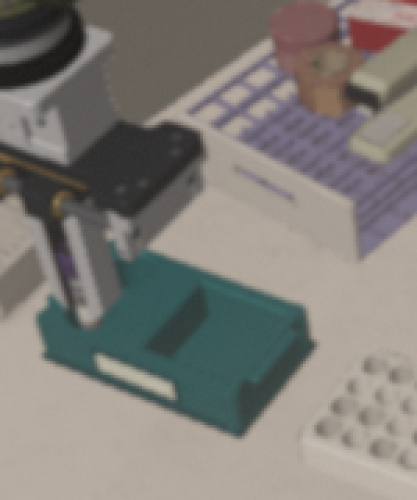

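Purple is down in the front teal well. Release, lift, then measure the vial and the monitor's edge.

{"method": "step_arm", "body": {"plan": [[[0,0,0,0,0,0],[0,0,0,0,0,0],[0,0,0,0,0,0],[0,0,0,0,0,0],[0,0,-0.5,0,0,0],[0,0,-1.5,0,0,0],[0,0,-2.8,0,0,0],[0,0,-4.28,0,0,0]]], "grip": 0.45}}

```text
time_s: 21.12
ee_pos: [0.397, 0.163, 0.1691]
eef_rot: [-3.141, -0.002, -2.983]
force: [-0.0, 1.0, 0.8]
grip_width: 0.0421
grip_force: 0.0
```

Run:
```python
from pos import *; from go import legs
from v import *
from scipy.optimize import least_squares
for n,s,t in(("R",(545,238),(455,138)),("L",(318,125),(205,108)),("M",(430,180),(330,122))):
    r=least_squares(lambda p:np.r_[proj([p],"scene")[0]-s,proj([p],"top")[0]-t],[.7,-.1,.1]); print("screen",n,r.x.round(3),r.fun.round(1))
I={c:ctrl.camera(c) for c in M}
obs=[]
for c,(x0,y0,x1,y1) in dict(scene=(305,175,330,213),top=(258,180,285,207)).items():
    a=I[c][y0:y1,x0:x1].astype(float); bg=np.median(a,axis=(0,1)); g=(a-bg)@[-1,.2,.8] if 0 else ((a[...,1]-a[...,0])-(bg[1]-bg[0]))
    w=np.where(g>12,g,0); Y,X=np.mgrid[y0:y1,x0:x1]; obs.append((c,(w*X).sum()/w.sum(),(w*Y).sum()/w.sum())); print(obs[-1],(w>0).sum(), "rows",np.nonzero(w.any(1))[0][[0,-1]]+y0,"cols",np.nonzero(w.any(0))[0][[0,-1]]+x0)
for z in((.051,.057),):
    r=least_squares(lambda p:np.concatenate([proj([[*p,zz]],c)[0]-q for (c,*q),zz in zip(obs,z)]),[.6,0]); print("vial",r.x.round(4),r.fun.round(2))
ms=ctrl.masks_of("green_vial","top"); print([(d["at"],d["confidence"]) for d in ms])
print([(c,[(np.round(d["at"],1),d["confidence"]) for d in ctrl.place_of("green_vial",c)]) for c in M])
V=r.x; legs([(*V,.17,0)])
a=I["scene"][110:290,140:290,::-1]; b=I["top"][220:320,150:250,::-1]
cv2.imwrite("pics/c9.png",np.hstack([cv2.resize(a,(417,500),interpolation=3),cv2.resize(b,(380,500),interpolation=3)]))
```

```text
screen R [ 0.715 -0.352  0.054] [-1.5  0.2  1.6 -0.9]
screen L [0.768 0.145 0.026] [-0.5  0.1  0.3 -0.3]
screen M [ 0.755 -0.114  0.022] [-5.2  0.7  4.8 -3.4]
('scene', np.float64(316.570819112628), np.float64(188.8990329920364)) 117 rows [182 195] cols [312 321]
('top', np.float64(270.5002858776444), np.float64(193.0)) 59 rows [188 197] cols [266 275]
vial [0.5946 0.0078] [ 0.35  0.53 -0.54 -0.09]
[([269.4, 194.7], 0.53)]
[('scene', [(array([315.4, 207.8]), 0.47)]), ('top', [(array([272.4, 200.4]), 0.54)])]
t 21.37 pos [0.3975 0.1632 0.1675] rot [-3.142 -0.    -2.983] w 0.042 q [ 0.3   0.07  1.89 -0.    1.19 -1.43]
SHIFT [-5.66 -6.15 -0.08] TURN [  0.    -0.   -13.48]  to [0.595 0.008 0.17  0.   ]
```

View pics/c9.png

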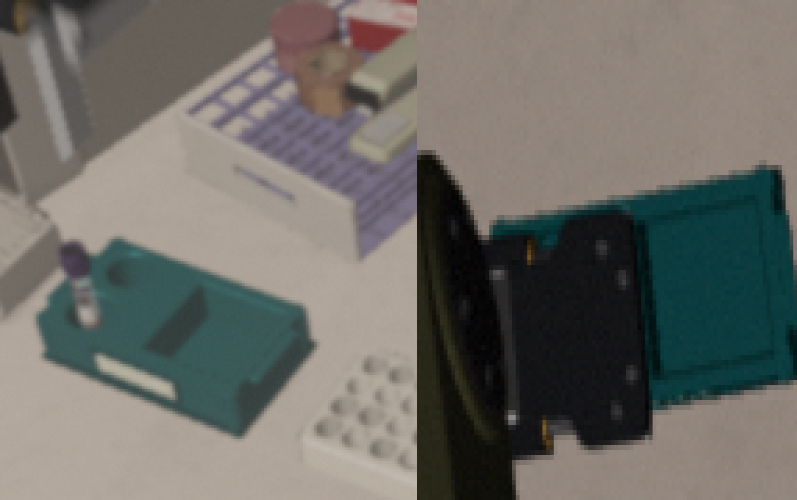

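Purple stands in the front teal well (78,295). The last joint's range calls for the long way round (+14.6 units) to the vial at (0.5946, 0.0078).

{"method": "step_arm", "body": {"plan": [[[-0.7,-0.77,0,0,0,1.1],[-1.4,-1.54,0,0,0,2.2],[-2.1,-2.3,0,0,0,3.3],[-2.8,-3.1,0,0,0,4.4],[-3.5,-3.8,0,0,0,5.5],[-4.2,-4.6,0,0,0,6.6],[-4.9,-5.4,0,0,0,7.7],[-5.66,-6.15,0,0,0,8.8]]]}}

```text
time_s: 22.03
ee_pos: [0.595, 0.0066, 0.1658]
eef_rot: [-3.139, -0.002, 2.373]
force: [0.1, 0.4, -0.8]
grip_width: 0.0426
grip_force: 0.0
```

{"method": "step_arm", "body": {"plan": [[[0,0,0,0,0,1.1],[0,0,0,0,0,2.2],[0,0,0,0,0,3.3],[0,0,0,0,0,4.4],[0,0,0,0,0,5.5],[0,0,0,0,0,5.8],[0,0,0,0,0,5.8]]]}}

```text
time_s: 22.62
ee_pos: [0.5941, 0.008, 0.166]
eef_rot: [-3.139, -0.001, 1.77]
force: [-0.4, 0.9, 0.3]
grip_width: 0.0422
grip_force: 0.0
```

Run:
```python
from pos import *; from go import legs
legs([(.5946,.0078,.034,.2)])
```

```text
t 22.62 pos [0.5941 0.008  0.166 ] rot [-3.139e+00 -1.000e-03  1.770e+00] w 0.0422 q [-0.05  0.43  1.43 -0.    1.28 -0.25]
SHIFT [-0.01  0.03  4.4 ] TURN [-0.03 -0.01 -0.01]  to [0.595 0.008 0.034 0.2  ]
```

{"method": "step_arm", "body": {"plan": [[[0,0,1,0,0,0],[0,0,2,0,0,0],[0,0,2.8,0,0,0],[0,0,3.6,0,0,0],[0,0,4.2,0,0,0],[0,0,4.4,0,0,0],[0,0,4.4,0,0,0]]]}}

```text
time_s: 23.2
ee_pos: [0.5935, 0.008, 0.0337]
eef_rot: [-3.138, -0.001, 1.773]
force: [0.6, -0.5, 0.6]
grip_width: 0.0426
grip_force: 0.0
```

{"method": "step_arm", "body": {"plan": [[[0,0,0,0,0,0],[0,0,0,0,0,0],[0,0,0,0,0,0],[0,0,0,0,0,0],[0,0,0,0,0,0],[0,0,0,0,0,0],[0,0,0,0,0,0],[0,0,0,0,0,0]]], "grip": 0}}

```text
time_s: 23.87
ee_pos: [0.5952, 0.008, 0.0367]
eef_rot: [3.14, 0.0, 1.772]
force: [-1.1, -0.8, 6.0]
grip_width: 0.0173
grip_force: 10.0
```

{"method": "step_arm", "body": {"plan": [[[0,0,-0.4,0,0,0],[0,0,-1,0,0,0],[0,0,-2,0,0,0],[0,0,-3,0,0,0],[0,0,-4,0,0,0],[0,0,-4.5,0,0,0],[0,0,-4.5,0,0,0]]]}}

```text
time_s: 24.45
ee_pos: [0.596, 0.008, 0.1755]
eef_rot: [3.135, 0.002, 1.772]
force: [-0.8, -0.3, -0.1]
grip_width: 0.0173
grip_force: 10.0
```

Run:
```python
from pos import *; from go import legs
w=well["t+"]
legs([(w[0]-.002,w[1]-.001,.17,TE[2]+H)])
```

```text
t 24.45 pos [0.596  0.008  0.1755] rot [3.135e+00 2.000e-03 1.772e+00] w 0.0173 q [-0.05  0.42  1.43 -0.    1.29 -0.25]
SHIFT [ 6.34 -4.12  0.15] TURN [  0.04   0.06 -14.68]  to [0.437 0.17  0.17  1.739]
```

{"method": "step_arm", "body": {"plan": [[[0.8,-0.52,0,0,0,-1.1],[1.6,-1.04,0,0,0,-2.2],[2.4,-1.55,0,0,0,-3.3],[3.2,-2.1,0,0,0,-4.4],[4,-2.6,0,0,0,-5.5],[4.8,-3.1,0,0,0,-6.6],[5.6,-3.6,0,0,0,-7.7],[6.34,-4.12,0.1,0,0,-8.8]]]}}

```text
time_s: 25.12
ee_pos: [0.4342, 0.1705, 0.1675]
eef_rot: [-3.141, -0.0, 2.699]
force: [0.6, 1.8, -0.9]
grip_width: 0.0172
grip_force: 10.0
```

{"method": "step_arm", "body": {"plan": [[[0,0,0,0,0,-1.1],[0,0,0,0,0,-2.2],[0,0,0,0,0,-3.3],[0,0,0,0,0,-4.4],[0,0,0,0,0,-5.5],[0,0,0,0,0,-5.8],[0,0,0,0,0,-5.8]]]}}

```text
time_s: 25.7
ee_pos: [0.4351, 0.1696, 0.1672]
eef_rot: [-3.141, -0.001, -2.981]
force: [-0.4, 0.3, 0.2]
grip_width: 0.0173
grip_force: 10.0
```

Run:
```python
from pos import *; from go import legs
w=well["t+"]
legs([(w[0]-.002,w[1]-.001,.042,TE[2]+H)])
```

```text
t 25.7 pos [0.4351 0.1696 0.1672] rot [-3.141e+00 -1.000e-03 -2.981e+00] w 0.0173 q [ 0.29  0.15  1.79 -0.    1.2  -1.44]
SHIFT [-0.06 -0.    4.17] TURN [-0.   -0.01 -0.07]  to [0.437 0.17  0.042 1.739]
```

{"method": "step_arm", "body": {"plan": [[[-0.06,0,0.8,0,0,0],[-0.06,0,1.8,0,0,0],[-0.06,0,2.6,0,0,0],[-0.06,0,3.2,0,0,0],[-0.06,0,3.7,0,0,0],[-0.06,0,4.0,0,0,0],[-0.06,0,4.17,0,0,0],[-0.06,0,4.17,0,0,0]]]}}

```text
time_s: 26.37
ee_pos: [0.4372, 0.1699, 0.0423]
eef_rot: [-3.141, -0.001, -2.983]
force: [0.0, 0.5, 0.6]
grip_width: 0.0173
grip_force: 10.0
```

Run:
```python
from go import legs
from v import *
from pos import *
legs([(*well["t+"],.17,TE[2]+H)])
a=ctrl.camera("scene")[110:290,140:290,::-1]
cv2.imwrite("pics/c10.png",cv2.resize(a,(417,500),interpolation=3))
```

```text
t 26.37 pos [0.4372 0.1699 0.0423] rot [-3.141e+00 -1.000e-03 -2.983e+00] w 0.0173 q [ 0.29  0.34  1.9   0.    0.91 -1.44]
SHIFT [-0.05  0.02 -4.26] TURN [-0.   -0.01 -0.09]  to [0.439 0.171 0.17  1.739]
```

View pics/c10.png

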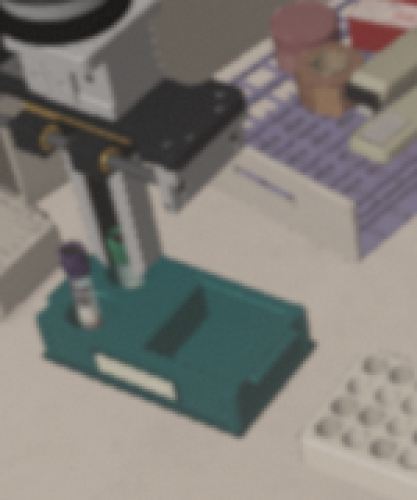

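Green vial is down in the rear teal well (122,265), purple undisturbed. Release, lift, and go to the bottle.

{"method": "step_arm", "body": {"plan": [[[0,0,0,0,0,0],[0,0,0,0,0,0],[0,0,0,0,0,0],[0,0,0,0,0,0],[0,0,-0.5,0,0,0],[0,0,-1.5,0,0,0],[0,0,-2.8,0,0,0],[0,0,-4.3,0,0,0]]], "grip": 0.45}}

```text
time_s: 27.08
ee_pos: [0.4366, 0.1697, 0.1695]
eef_rot: [-3.141, -0.002, -2.983]
force: [0.4, -0.3, 0.3]
grip_width: 0.0425
grip_force: 0.0
```

Run:
```python
from go import legs
from v import *
legs([(.5952,-.1545,.18,.1)])
I={c:ctrl.camera(c) for c in M}
print([(n,c,[(np.round(d["at"],1).tolist(),round(d["confidence"],2)) for d in ctrl.place_of(n,c)[:1]]) for n in("bottle","green_vial","purple_tube","blue_tube") for c in M])
print(proj([[.5952,-.1545,0]],"scene"),proj([[.5952,-.1545,0]],"top"))
```

```text
t 27.08 pos [0.4366 0.1697 0.1695] rot [-3.141e+00 -2.000e-03 -2.983e+00] w 0.0425 q [ 0.29  0.15  1.79 -0.    1.2  -1.44]
SHIFT [ -3.51 -11.51  -0.35] TURN [ 1.000e-02 -2.000e-02 -1.444e+01]  to [ 0.595 -0.154  0.18   0.1  ]
[('bottle', 'scene', [([394.7, 246.2], 0.74)]), ('bottle', 'top', [([353.5, 201.1], 0.92)]), ('green_vial', 'scene', [([187.3, 221.5], 0.57)]), ('green_vial', 'top', [([309.9, 266.1], 0.74)]), ('purple_tube', 'scene', [([178.4, 231.2], 0.85)]), ('purple_tube', 'top', [([189.2, 297.2], 0.69)]), ('blue_tube', 'scene', [([303.4, 262.3], 0.73)]), ('blue_tube', 'top', [([299.0, 246.4], 0.62)])]
[[393.97575314 250.7933769 ]] [[352.34855161 199.62348799]]
```

{"method": "step_arm", "body": {"plan": [[[-0.4,-1.2,-0.1,0,0,1.1],[-0.7,-2.4,-0.2,0,0,2.2],[-1.1,-3.6,-0.35,0,0,3.3],[-1.5,-4.8,-0.35,0,0,4.4],[-1.8,-6,-0.35,0,0,5.5],[-2.2,-7.2,-0.35,0,0,6.6],[-2.6,-8.4,-0.35,0,0,7.7],[-2.9,-9.6,-0.35,0,0,8.8]]], "grip": 0.8}}

```text
time_s: 28.25
ee_pos: [0.5694, -0.1025, 0.1782]
eef_rot: [-3.141, -0.001, 2.373]
force: [0.1, 1.2, 0.2]
grip_width: 0.0752
grip_force: 0.0
```

Run:
```python
from go import legs
legs([(.5952,-.1545,.18,.1)])
```

```text
t 28.25 pos [ 0.5694 -0.1025  0.1782] rot [-3.141e+00 -1.000e-03  2.373e+00] w 0.0752 q [-0.24  0.39  1.47  0.    1.29 -1.04]
SHIFT [-1.82 -0.65 -0.06] TURN [-0.01 -0.01  6.71]  to [ 0.595 -0.154  0.18   0.1  ]
```

{"method": "step_arm", "body": {"plan": [[[-0.6,-0.2,0,0,0,1.1],[-1.2,-0.4,0,0,0,2.2],[-1.82,-0.65,-0.06,0,0,3.3],[-1.82,-0.65,-0.06,0,0,4.4],[-1.82,-0.65,-0.06,0,0,5.5],[-1.82,-0.65,-0.06,0,0,6.6],[-1.82,-0.65,-0.06,0,0,6.7],[-1.82,-0.65,-0.06,0,0,6.7]]]}}

```text
time_s: 28.92
ee_pos: [0.5948, -0.1524, 0.1802]
eef_rot: [-3.141, -0.0, 1.68]
force: [0.7, -0.7, 1.2]
grip_width: 0.0749
grip_force: 0.0
```

Run:
```python
from go import legs
legs([(.5952,-.1545,.035,.1)])
```

```text
t 28.92 pos [ 0.5948 -0.1524  0.1802] rot [-3.141 -0.     1.68 ] w 0.0749 q [-0.31  0.46  1.36  0.    1.32 -0.42]
SHIFT [-0.07  0.01  4.84] TURN [-0.01 -0.    0.09]  to [ 0.595 -0.154  0.035  0.1  ]
```

{"method": "step_arm", "body": {"plan": [[[-0.07,0.01,0.8,0,0,0],[-0.07,0.01,1.8,0,0,0],[-0.07,0.01,2.6,0,0,0],[-0.07,0.01,3.4,0,0,0],[-0.07,0.01,4.2,0,0,0],[-0.07,0.01,4.6,0,0,0],[-0.07,0.01,4.84,0,0,0],[-0.07,0.01,4.84,0,0,0]]]}}

```text
time_s: 29.58
ee_pos: [0.5951, -0.1543, 0.0346]
eef_rot: [-3.14, -0.001, 1.679]
force: [-0.4, -0.2, -0.6]
grip_width: 0.0749
grip_force: 0.0
```

{"method": "step_arm", "body": {"plan": [[[0,0,0,0,0,0],[0,0,0,0,0,0],[0,0,0,0,0,0],[0,0,0,0,0,0],[0,0,0,0,0,0],[0,0,0,0,0,0],[0,0,0,0,0,0],[0,0,0,0,0,0]]], "grip": 0, "squeeze": 18}}

```text
time_s: 30.25
ee_pos: [0.5956, -0.1545, 0.0361]
eef_rot: [3.141, 0.0, 1.677]
force: [-1.8, 0.5, 6.1]
grip_width: 0.0421
grip_force: 18.0
```

{"method": "step_arm", "body": {"plan": [[[0,0,0,0,0,0],[0,0,0,0,0,0],[0,0,-0.2,0,0,0],[0,0,-0.4,0,0,0]]]}}

```text
time_s: 30.58
ee_pos: [0.5952, -0.1544, 0.0476]
eef_rot: [-3.141, -0.0, 1.677]
force: [0.7, -0.2, -1.9]
grip_width: 0.042
grip_force: 17.9
```

{"method": "step_arm", "body": {"plan": [[[0,0,-0.7,0,0,0],[0,0,-1.5,0,0,0],[0,0,-2.5,0,0,0],[0,0,-3.5,0,0,0],[0,0,-4.3,0,0,0],[0,0,-4.3,0,0,0]]]}}

```text
time_s: 31.08
ee_pos: [0.5971, -0.155, 0.1826]
eef_rot: [3.134, 0.003, 1.677]
force: [0.5, 0.7, -0.9]
grip_width: 0.0423
grip_force: 17.9
```

Run:
```python
from go import legs
from v import *; from pos import *
legs([(pocket[0]-.001,pocket[1]-.0005,.176,TE[2])])
ctrl.camera("scene")
print([(d["at"],d["confidence"]) for d in ctrl.place_of("bottle","scene")[:1]]); p=np.array(ctrl.get_obs()["ee_pos"]); print(proj([p-[0,0,.0355]],"scene"))
```

```text
t 31.08 pos [ 0.5971 -0.155   0.1826] rot [3.134e+00 3.000e-03 1.677e+00] w 0.0423 q [-0.31  0.46  1.35  0.    1.32 -0.42]
SHIFT [ 8.78 -4.64  0.16] TURN [ 0.07  0.03 -0.59]  to [0.431 0.092 0.176 0.168]
[([403.8, 179.5], 0.6)]
[[400.59635932 187.09903881]]
```

{"method": "step_arm", "body": {"plan": [[[1,-0.5,0,0,0,-0.2],[2.2,-1.2,0,0,0,-0.4],[3.4,-1.8,0,0,0,-0.59],[4.6,-2.4,0,0,0,-0.59],[5.8,-3.05,0,0,0,-0.59],[6.9,-3.6,0,0,0,-0.59],[7.9,-4.2,0.1,0,0,-0.59],[8.78,-4.64,0.1,0,0,-0.59]]]}}

```text
time_s: 31.85
ee_pos: [0.4265, 0.0939, 0.1719]
eef_rot: [-3.139, -0.0, 1.74]
force: [-0.2, 0.1, -2.0]
grip_width: 0.0418
grip_force: 17.9
```

{"method": "step_arm", "body": {"plan": [[[0,0,0,0,0,0],[0,0,0,0,0,0],[0,0,0,0,0,0]]]}}

```text
time_s: 32.1
ee_pos: [0.4289, 0.0923, 0.1729]
eef_rot: [-3.14, 0.0, 1.74]
force: [-0.7, 0.6, -1.2]
grip_width: 0.0419
grip_force: 17.9
```

Run:
```python
from go import legs
from v import *; from pos import *
legs([(pocket[0]-.001,pocket[1]-.0005,.043,TE[2])])
a=ctrl.camera("scene")[110:290,140:290,::-1]; x0,y0=140,110
cv2.imwrite("pics/c11.png",cv2.resize(a,(500,600),interpolation=3))
p=np.array(ctrl.get_obs()["ee_pos"])
pc=[at(TE,sx*.0305,-.032+sy*.0305) for sx,sy in((-1,-1),(-1,1),(1,1),(1,-1))]
print("pocket corners",((proj([[*c,.036] for c in pc],"scene")-[x0,y0])*10/3).round().tolist())
fc=pl([[sx*.022,sy*.022,p[2]-.0355] for sx,sy in((-1,-1),(-1,1),(1,1),(1,-1))],p[0],p[1],TE[2])
print("foot corners",((proj(fc,"scene")-[x0,y0])*10/3).round().tolist())
```

```text
t 32.1 pos [0.4289 0.0923 0.1729] rot [-3.14  0.    1.74] w 0.0419 q [ 0.13  0.08  1.86 -0.    1.2  -0.04]
SHIFT [-0.02  0.06  4.33] TURN [-0.01  0.    0.01]  to [0.431 0.092 0.043 0.168]
pocket corners [[270.0, 455.0], [169.0, 414.0], [241.0, 338.0], [340.0, 376.0]]
foot corners [[229.0, 288.0], [150.0, 258.0], [208.0, 202.0], [285.0, 230.0]]
```

View pics/c11.png

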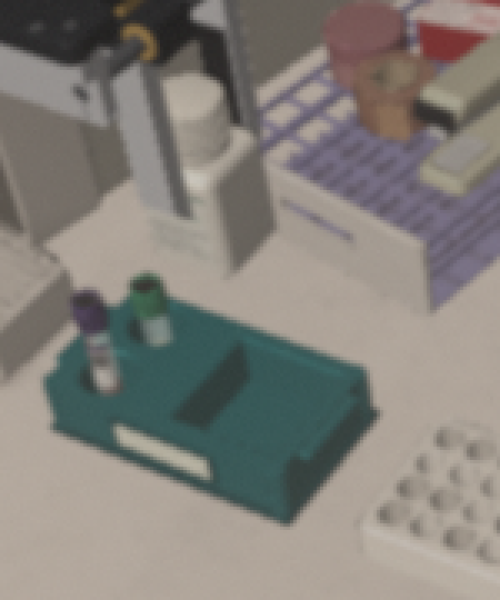

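The bottle is held upright over the pocket: its foot corners (231,277) and (273,232) sit a few px towards the wells against the prediction, and the pocket wall (175,415)-(245,345) agrees with the model. I shift 3 mm away from the wells and descend in two stages.

{"method": "step_arm", "body": {"plan": [[[-0.1,0.04,0.5,0,0,0],[-0.1,0.04,1.2,0,0,0],[-0.1,0.04,2,0,0,0],[-0.1,0.04,2.6,0,0,0],[-0.1,0.04,3,0,0,0],[-0.1,0.04,3.3,0,0,0],[-0.1,0.04,3.6,0,0,0],[-0.1,0.04,3.7,0,0,0]]]}}

```text
time_s: 32.82
ee_pos: [0.4305, 0.0894, 0.0614]
eef_rot: [-3.14, -0.0, 1.738]
force: [0.4, -0.9, -2.1]
grip_width: 0.0421
grip_force: 17.9
```

{"method": "step_arm", "body": {"plan": [[[0,0,0.2,0,0,0],[0,0,0.3,0,0,0],[0,0,0.45,0,0,0],[0,0,0.6,0,0,0],[0,0,0.65,0,0,0],[0,0,0.65,0,0,0]]]}}

```text
time_s: 33.32
ee_pos: [0.4305, 0.0899, 0.0428]
eef_rot: [-3.141, -0.0, 1.739]
force: [-0.1, 1.1, -1.6]
grip_width: 0.0418
grip_force: 17.9
```

Run:
```python
from go import legs
legs([(.4305,.0895,.042,.168)])
```

```text
t 33.32 pos [0.4305 0.0899 0.0428] rot [-3.141 -0.     1.739] w 0.0418 q [ 0.12  0.28  1.97  0.    0.89 -0.05]
SHIFT [-0.01 -0.    0.03] TURN [-0. -0.  0.]  to [0.43  0.09  0.042 0.168]
```

{"method": "step_arm", "body": {"plan": [[[0,0,0,0,0,0],[0,0,0,0,0,0],[0,0,0,0,0,0],[0,0,0,0,0,0],[0,0,0,0,0,0],[0,0,-0.3,0,0,0],[0,0,-1,0,0,0],[0,0,-2,0,0,0]]], "grip": 0.75}}

```text
time_s: 33.98
ee_pos: [0.4296, 0.0897, 0.1029]
eef_rot: [-3.138, -0.0, 1.739]
force: [1.0, -0.4, 0.3]
grip_width: 0.0707
grip_force: 0.0
```

{"method": "step_arm", "body": {"plan": [[[0,0,-1.3,0,0,0],[0,0,-2.6,0,0,0],[0,0,-3.5,0,0,0],[-2,0,-3.5,0,0,0],[-3.3,0,-3.5,0,0,0],[-4.6,0,-3.5,0,0,0],[-4.6,0,-3.5,0,0,0]]]}}

```text
time_s: 34.57
ee_pos: [0.454, -0.05, 0.209]
eef_rot: [3.141, 0.001, 1.737]
force: [-0.3, 1.2, -1.0]
grip_width: 0.0705
grip_force: 0.0
```

```bash
cat > chk.py <<'E'
from v import *; from pos import *
for c in M: ctrl.camera(c)
tub=lambda h,z,r1,r2:[cyl(r1,z,z+h-.018),cyl(r2,z+h-.018,z+h)]
J=dict(purple_tube=(tub(.082,.006,.0065,.008),well["t-"],TE),green_vial=(tub(.06,.006,.0072,.0088),well["t+"],TE),bottle=([box(.044,.044,.006,.063),cyl(.017,.063,.089)],pocket,TE),
 yellow_tube=(tub(.082,.006,.0065,.008),well["o+"],OR),red_tube=(tub(.082,.006,.0065,.008),well["o-"],OR),blue_tube=(tub(.082,.004,.0065,.008),tube["blue"],RK))
for n,(parts,xy,f) in J.items():
    for c in M:
        best=[]
        for d in ctrl.masks_of(n,c)[:3]:
            m=d["pixels"].astype(float); r=rend(parts,(*xy,f[2]),c); i=np.minimum(r,m).sum()/max(np.maximum(r,m).sum(),1)
            ys,xs=np.nonzero(m); Y,X=np.mgrid[:480,:640]
            best.append((round(i,2),round(xs.mean()-(r*X).sum()/r.sum(),1),round(ys.mean()-(r*Y).sum()/r.sum(),1),round(d["confidence"],2)))
        print(n,c,max(best,default=None))
E
python3 chk.py
```

```text
purple_tube scene (np.float64(0.6), np.float64(-2.0), np.float64(-4.3), 0.57)
purple_tube top (np.float64(0.69), np.float64(1.6), np.float64(0.8), 0.48)
green_vial scene (np.float64(0.6), np.float64(-1.7), np.float64(-4.0), 0.65)
green_vial top (np.float64(0.62), np.float64(1.3), np.float64(0.5), 0.56)
bottle scene (np.float64(0.75), np.float64(-0.2), np.float64(-3.3), 0.72)
bottle top (np.float64(0.68), np.float64(-1.0), np.float64(-0.8), 0.55)
yellow_tube scene (np.float64(0.69), np.float64(1.2), np.float64(-1.5), 0.83)
yellow_tube top None
red_tube scene (np.float64(0.63), np.float64(2.0), np.float64(-1.2), 0.68)
red_tube top (np.float64(0.67), np.float64(2.0), np.float64(0.5), 0.53)
blue_tube scene (np.float64(0.71), np.float64(-1.0), np.float64(-2.7), 0.52)
blue_tube top None
```

```bash
python3 -c "
from station import ctrl
print(ctrl.hand_in())"
```

```text
the job is handed in; nothing more can be done
None
```

I handed in the job with both kits made up; no verdict came back. In the last mask check, the purple tube, green vial and bottle were in the teal carrier, the yellow and red tubes in the orange carrier, and the blue tube was still in the rack; the yellow and blue tubes were confirmed from the scene camera only.

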